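# Find the unlatched cable flap and push it open

## Task

One of the four identical grey flaps on top of the white socket housing is unlatched. Press the flaps at their magenta dots with a closed fingertip, one after another, to find the one that rocks, then push that one in until it stands wide open (50 degrees or more) and leave it so. Push only: do not tip the flap the other way, so that its dotted end comes up, and do not pick up or shift the mouse, tip box, bottle or jar.

Things in the scene. Friction and masses are not known exactly. Their poses are not given: they have to be found in the camera images.
- bay1 (a point): Point on top of the white housing at the magenta dot (14 mm) of the flap in bay 1 (the bay furthest to the right, seen from the robot), 125 mm above the bench. x = from front (robot side) to rear, y = along the row from bay 1 to bay 4, z up. Along x from here: flap's front edge -30 mm, centre +30, pivot line (thin black line along y) +62, rear edge +90.
- bay2 (a point): Point on top of the white housing at the magenta dot (14 mm) of the flap in bay 2 (second from the right), 125 mm above the bench. x = from front (robot side) to rear, y = along the row from bay 1 to bay 4, z up. Along x from here: flap's front edge -30 mm, centre +30, pivot line (thin black line along y) +62, rear edge +90.
- bay3 (a point): Point on top of the white housing at the magenta dot (14 mm) of the flap in bay 3 (third from the right), 125 mm above the bench. x = from front (robot side) to rear, y = along the row from bay 1 to bay 4, z up. Along x from here: flap's front edge -30 mm, centre +30, pivot line (thin black line along y) +62, rear edge +90.
- bay4 (a point): Point on top of the white housing at the magenta dot (14 mm) of the flap in bay 4 (furthest to the left), 125 mm above the bench. x = from front (robot side) to rear, y = along the row from bay 1 to bay 4, z up. Along x from here: flap's front edge -30 mm, centre +30, pivot line (thin black line along y) +62, rear edge +90.
- housing: White hollow socket box fixed to the bench, 125 mm high, 8 mm top reaching x -78 to +122, y +-215 mm; empty down to 22 mm above the bench. Origin on the bench under the middle of the flap row; x to its rear. Four openings 124 x 80, 92 mm apart in y, filled flush by grey flaps 120 (x) x 76 x 8 mm, magenta dot 30 mm from the front edge. Three are latched and do not move.
- loose_flap (a joint): Angle (rad) of the one unlatched flap; its bay varies and cannot be seen. 0 = flush; positive = dotted front end down in the housing while the rear end (28 mm behind the pivot) rises, stop at 1.2; negative = dotted end raised, stop at -0.35. Pivot friction 0.15 N m, flap about 0.2 kg: rocks under 1 to 3 N at the dot and stays where it is left.
- mouse: Bystander: loose black computer mouse, 105 x 60 x 34 mm, on the bench in front of the housing. Origin under its centre.
- tip_box: Bystander: loose white pipette-tip box with blue lid, 117 x 82 x 60 mm, at one end of the housing. Origin under its centre.
- bottle: Bystander: loose amber bottle with blue cap, 64 mm across, 130 mm high, at one end of the housing. Origin under its centre.
- jar: Bystander: small amber jar with white cap, 28 mm across, 28 mm high, standing loose on the rear ledge of the housing's top, about 95 mm behind the middle line of the flaps. Origin under its centre.

How it is judged:
By the outcome, as a careful person would: the job done as asked, in the order asked, and still so for the second after the job is handed in, with the robot touching nothing.
It also fails if it takes over 48 s, if anything falls off the work surface, if the arm or the gripper's body presses on something with over 40 N, if the wrist force passes 120 N, or if a joint passes its speed limit or range.

## Robot

A 6-joint arm with a two-finger parallel gripper is mounted at the origin on the work surface. World frame = base frame: x ahead of the robot, y to its left, z up, the work surface at z = 0. Lengths are in m, angles in rad, forces in N, time in s.
With the tool pointing down it reaches from about 0.425 to 1.125 m from the base axis. Payload 14.9 kg.
Tool frame: the origin (TCP) lies at the very end of the fingers, on their centre line; the grasp point (between the pads) lies 19 mm behind it; z points along the fingers, y is the line along which they close (so a half turn about z gives the same grasp; the last joint's range is limited). The gripper opens to 91 mm and grips with 3 to 60 N. Pads are 32 mm wide; open, the fingers measure 118 mm over their backs; the gripper's body (76 mm by 178 mm) begins 60 mm behind the grasp point.
Start: joints at [1.073, 0.379, 1.734, -0, 1.028, -0.033], TCP at [0.314, 0.626, 0.214] pointing down, gripper open.
Joint ranges: [-2.77, 2.77], [-0.74, 2.19], [0, 2.66], [-1.06, 4.2], [0.31, 2.87], [-3.08, 3.08]. Speed limits (rad/s): [1.89, 1.89, 2.39, 3.14, 3.14, 3.14].

## Interface

Orientations are given as a unit quaternion [x, y, z, w].
In Python, from bench import r, eyes, workorder gives the robot as it stands.
- The arm moves only by the tool step_arm, never from a script. Its argument "increments" is a list of rows, each a list of 4 numbers: the shift along the tool's x, y, z in m, then the turn about the tool's z in degrees. A call has 1 to 10 rows; each row shifts and turns the commanded pose from where the row before left it, along the tool's axes as they then stand; what a row does not reach is not made up. A row lasts 1/10 s, in which the tool goes at most 50 mm and 8.59 degrees, less where a joint would pass 70% of its speed; a pose out of reach is approached as far as the arm can. A call with a gripper value outside its range is refused whole. "fingers" is the gripper command: -1 is shut, 1 is fully open, values between are in proportion, set as the call begins (left out, the last holds). The fingers move at their own pace and stop on an object; "newtons" is the grip in N (left out, the last holds). Time passes only in rows, so rows that do not move let the fingers close. It gives the time, the measured TCP pose, the force, the opening and the grip force at its end, in the units of the state.
- r.get_obs(): the state, without advancing time (a new reading comes with each control period).
- eyes.capture(name): name is "side" or "top"; returns the picture (400x640x3 uint8, red, green, blue); there is no depth.
- eyes.get_calibration(name): a dict with "mtx" (3x3 intrinsics, pixels), "k1" (the pictures are not rectified: a ray, as slopes to the right and down, at radius r is drawn at 1 + k1 r^2 times it, then the intrinsics apply), "R" (3x3) and "t" (3): a world point X has camera coordinates R X + t. Camera axes: x right, y down, z forward; pixel columns grow to the right and rows downward; lengths in m; the calibration is good to about 2 mm. A picture is of the moment at which its call begins. get_calibration takes no time and is no camera call.
- workorder.job_done(): hands the job in; it is judged then, once.
The state is a dict: "clock": time; "joint_positions": joint angles; "qd": joint speeds; "joint_torque": joint torques, N m; "eef_pos": TCP position; "orientation": TCP orientation; "wrist_force": force on the tool from outside, world axes, zero at the start; "wrist_torque": the same for the moment, N m; "gripper_width": opening from 0.0 (shut) to 1.0 (fully open); "grip_force": force on a finger pad.
Only numpy, scipy, OpenCV 4.12 (cv2) and the standard library are available. Lean on these libraries where they do the work, as an engineer would, in place of code of your own. Each camera call takes 0.05 s, during which the arm holds its last target. There are 200 camera calls.

## Working session

There is one attempt and no reset: what is moved stays moved. The work goes in short steps, Python scripts to look and compute and a tool call to move; the robot and the scene stay as the last step left them, time stands still between calls to the robot, and variables do not carry over. Pictures are saved under pics/ and viewed, at most 10 in all, crops included, and the job is handed in when it is done.

Besides the shell and the picture viewer there is one more tool, called after "Request:" in YAML: its name, and indented under it one key for each argument. step_arm: Moves the arm, as the interface text tells. Its arguments: {"type":"object","properties":{"increments":{"type":"array","items":{"type":"array","items":{"type":"number"}}},"fingers":{"type":"number"},"newtons":{"type":"number"}},"required":["increments"]}

```bash
mkdir -p pics; cat > h.py <<'E'
import numpy as np, cv2
from bench import r, eyes, workorder
def snap(n,f):
    im=eyes.capture(n); cv2.imwrite(f'pics/{f}.png',im[:,:,::-1]); return im
def ray(n,u,v,z):
    c=eyes.get_calibration(n); K=np.array(c['mtx']);R=np.array(c['R']);t=np.array(c['t']).ravel()
    p=cv2.undistortPoints(np.array([[[u,v]]],float),K,np.array([c['k1'],0,0,0.]))[0,0]
    o=-R.T@t; d=R.T@np.array([p[0],p[1],1]); return o+d*(z-o[2])/d[2]
E
python3 - <<'E'
from h import *
for n in('top','side'):
    im=snap(n,n+'0').astype(int)
    m=((im[:,:,0]>140)&(im[:,:,2]>120)&(im[:,:,1]<90)).astype(np.uint8)
    k,_,s,c=cv2.connectedComponentsWithStats(m)
    for i in range(1,k):
        if s[i,4]>8: print(n,c[i].round(1),s[i,4],ray(n,*c[i],.125).round(4))
o=r.get_obs();print(o['clock'],o['eef_pos'],o['orientation'],o['gripper_width'],o['wrist_force'])
E
```

```text
0.1 [0.31359984 0.62543072 0.2133622 ] [ 2.30324535e-01  9.73113752e-01 -4.69240556e-04 -1.20545376e-04] 0.9977886842967789 [-0.33645437  0.77757535  0.0695066 ]
```

View pics/top0.png

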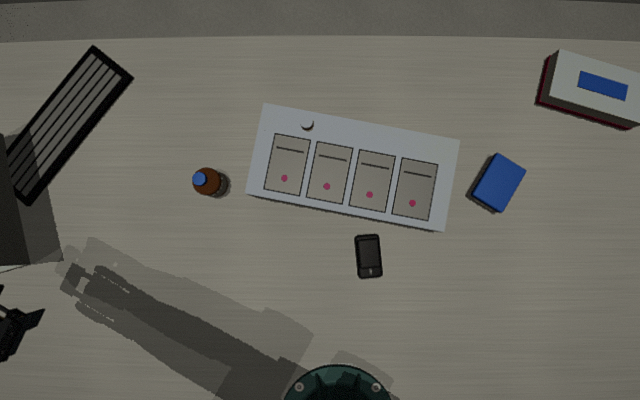

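View pics/side0.png

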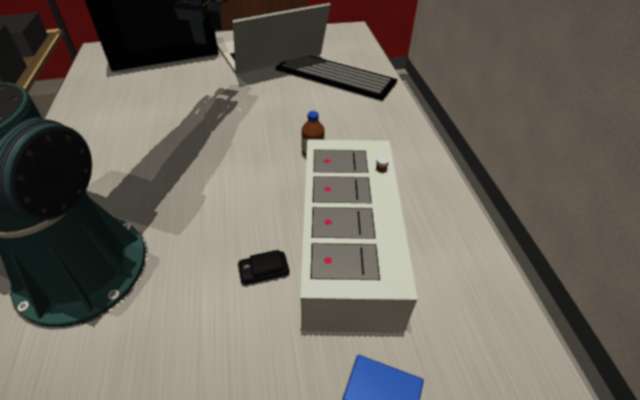

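The top view shows the dots at about (412,203) bay 1, (369,195), (326,186) and (284,178) bay 4. The jar is at (307,125), behind bay 4, and the mouse is at (368,256), in front.

```bash
python3 - <<'E'
from h import *
import cv2
for n in('top','side'):
    im=cv2.imread(f'pics/{n}0.png').astype(int)
    m=((im[:,:,2]-im[:,:,1]>60)&(im[:,:,0]-im[:,:,1]>15)).astype(np.uint8)
    k,_,s,c=cv2.connectedComponentsWithStats(m)
    for i in range(1,k):
        if s[i,4]>8 and s[i,4]<120:
            p=ray(n,*c[i],.125); print(n,c[i].round(1),s[i,4],p.round(4))
print(ray('top',307,124,.15))
o=r.get_obs()
from scipy.spatial.transform import Rotation as R
print(R.from_quat(o['orientation']).as_matrix().round(3),o['eef_pos'])
E
```

```text
top [284.  177.6] 25 [0.5723 0.1155 0.125 ]
top [326.5 186. ] 26 [0.5547 0.0253 0.125 ]
top [369.4 194. ] 25 [ 0.538  -0.0654  0.125 ]
top [412.2 202.5] 28 [ 0.5204 -0.1559  0.125 ]
side [326.8 160.1] 12 [0.5725 0.1202 0.125 ]
side [327.  188.5] 16 [0.5549 0.0296 0.125 ]
side [327.5 221.5] 20 [ 0.538  -0.0612  0.125 ]
side [327.9 260. ] 30 [ 0.5208 -0.1517  0.125 ]
[0.68145151 0.06620879 0.15      ]
[[-0.894  0.448 -0.   ]
 [ 0.448  0.894 -0.001]
 [ 0.    -0.001 -1.   ]] [0.31359984 0.62543072 0.2133622 ]
```

Request:
step_arm:
  increments:
    - [0,0,0,-7.9]
    - [0,0,0,-7.9]
    - [-0.02,-0.025,0,0]
    - [-0.03,-0.04,0,0]
    - [-0.03,-0.04,0,0]
    - [-0.03,-0.04,0,0]
    - [-0.03,-0.04,0,0]
    - [-0.03,-0.04,0,0]
    - [-0.03,-0.04,0,0]
    - [-0.03,-0.04,0,0]
  fingers: -1
  newtons: 20

```text
clock: 1.1
eef_pos: [0.4827, 0.281, 0.2139]
orientation: [0.094, 0.996, -0.0, -0.0]
wrist_force: [1.4, 0.3, 1.1]
gripper_width: 0.15
grip_force: 0.0
```

Request:
step_arm:
  increments:
    - [-0.03,-0.04,0,0]
    - [-0.03,-0.035,0,0]
    - [-0.03,-0.03,0.01,0]
    - [-0.02,-0.02,0.02,0]
    - [-0.01,-0.02,0.02,0]
    - [0,0,0,0]
    - [0,0,0,0]

```text
clock: 1.8
eef_pos: [0.5727, 0.1178, 0.1636]
orientation: [0.095, 0.995, -0.0, -0.001]
wrist_force: [-0.6, 1.0, 0.8]
gripper_width: 0.007
grip_force: 0.0
```

Request:
step_arm:
  increments:
    - [0,0,0.01,0]
    - [0,0,0.01,0]
    - [0,0,0.01,0]
    - [0,0,0.003,0]
    - [0,0,0.002,0]
    - [0,0,0.002,0]
    - [0,0,0.002,0]
    - [0,0,0.002,0]
    - [0,0,0,0]

```text
clock: 2.7
eef_pos: [0.5733, 0.1181, 0.1252]
orientation: [0.094, 0.996, -0.0, -0.0]
wrist_force: [-15.6, -3.7, 34.7]
gripper_width: 0.001
grip_force: 17.7
```

Bay 4 is rigid (35 N at z 0.125), so it is latched. Next is bay 3.

Request:
step_arm:
  increments:
    - [0,0,-0.01,0]
    - [0,0,-0.01,0]
    - [0,-0.02,0,0]
    - [0,-0.03,0,0]
    - [0,-0.03,0,0]
    - [0,-0.012,0,0]
    - [0,0,0.01,0]
    - [0,0,0.005,0]
    - [0,0,0,0]

```text
clock: 3.6
eef_pos: [0.5553, 0.0284, 0.1269]
orientation: [0.094, 0.996, -0.0, -0.001]
wrist_force: [0.1, -0.5, 0.2]
gripper_width: 0.004
grip_force: 0.0
```

Request:
step_arm:
  increments:
    - [0,0,0.002,0]
    - [0,0,0.002,0]
    - [0,0,0.001,0]
    - [0,0,0,0]
    - [0,0,0,0]

```text
clock: 4.1
eef_pos: [0.556, 0.0283, 0.1252]
orientation: [0.094, 0.996, 0.0, -0.0]
wrist_force: [-18.9, 2.4, 41.3]
gripper_width: 0.005
grip_force: 20.2
```

Bay 3 is rigid too. Next is bay 2, pressing a little less.

Request:
step_arm:
  increments:
    - [0,0,-0.01,0]
    - [0,0,-0.01,0]
    - [0,-0.02,0,0]
    - [0,-0.03,0,0]
    - [0,-0.03,0,0]
    - [0,-0.012,0,0]
    - [0,0,0.01,0]
    - [0,0,0.005,0]
    - [0,0,0,0]

```text
clock: 5.0
eef_pos: [0.538, -0.0618, 0.1268]
orientation: [0.094, 0.996, 0.0, -0.001]
wrist_force: [0.4, -0.3, -0.4]
gripper_width: 0.005
grip_force: 0.0
```

Request:
step_arm:
  increments:
    - [0,0,0.002,0]
    - [0,0,0.002,0]
    - [0,0,0.001,0]
    - [0,0,0,0]
    - [0,0,0,0]

```text
clock: 5.5
eef_pos: [0.5387, -0.062, 0.1252]
orientation: [0.094, 0.996, 0.0, -0.0]
wrist_force: [-17.9, 5.9, 42.7]
gripper_width: 0.008
grip_force: 21.2
```

Request:
step_arm:
  increments:
    - [0,0,-0.01,0]
    - [0,0,-0.01,0]
    - [0,-0.02,0,0]
    - [0,-0.03,0,0]
    - [0,-0.03,0,0]
    - [0,-0.012,0,0]
    - [0,0,0.01,0]
    - [0,0,0.005,0]
    - [0,0,0,0]

```text
clock: 6.4
eef_pos: [0.5206, -0.1519, 0.1267]
orientation: [0.094, 0.996, 0.0, -0.001]
wrist_force: [0.1, -0.7, 0.0]
gripper_width: 0.006
grip_force: 0.0
```

Request:
step_arm:
  increments:
    - [0,0,0.002,0]
    - [0,0,0.002,0]
    - [0,0,0.001,0]
    - [0,0,0,0]
    - [0,0,0,0]

```text
clock: 6.9
eef_pos: [0.5212, -0.1531, 0.123]
orientation: [0.094, 0.996, -0.0, 0.0]
wrist_force: [-0.2, -0.5, -0.1]
gripper_width: 0.007
grip_force: 0.0
```

Bay 1 gives way, so it is the loose one. I'll push it in, drifting toward the pivot.

Request:
step_arm:
  increments:
    - [0,0,0.004,0]
    - [0,0,0.006,0]
    - [-0.002,0,0.006,0]
    - [-0.002,0,0.006,0]
    - [-0.002,0,0.006,0]
    - [-0.002,0,0.006,0]
    - [-0.002,0,0.006,0]
    - [-0.002,0,0.004,0]
    - [-0.002,0,0.002,0]
    - [0,0,0,0]

```text
clock: 7.9
eef_pos: [0.5348, -0.1557, 0.0766]
orientation: [0.094, 0.996, 0.0, -0.0]
wrist_force: [0.4, -0.3, 0.4]
gripper_width: 0.008
grip_force: 0.2
```

```bash
python3 - <<'E'
from h import *
im=snap('side','s1'); c=im[190:310,240:440,::-1]
cv2.imwrite('pics/s1c.png',cv2.resize(c,(800,480),interpolation=cv2.INTER_CUBIC))
E
```

```text
(no output)
```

View pics/s1c.png

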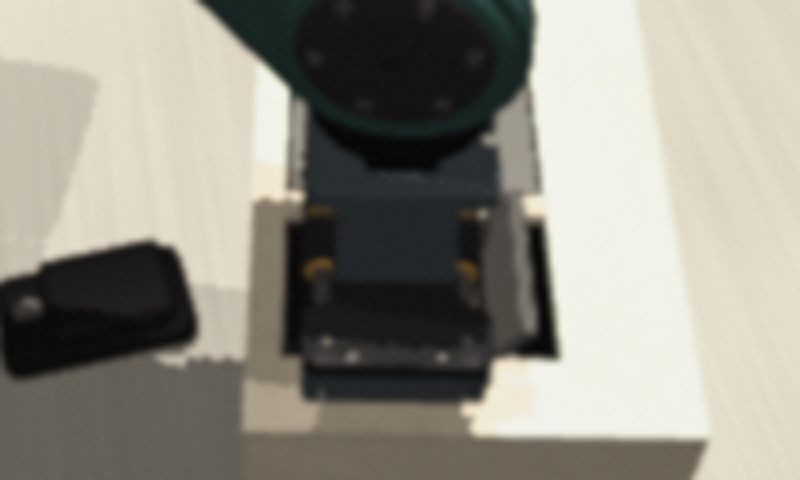

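The crop shows the bay 1 flap (around (510,270)) tilted steeply, with its rear end up and clear of the gripper. I'll push a little further for margin.

Request:
step_arm:
  increments:
    - [-0.002,0,0.002,0]
    - [-0.002,0,0.002,0]
    - [-0.001,0,0.002,0]
    - [0,0,0.001,0]
    - [0,0,0,0]

```text
clock: 8.45
eef_pos: [0.5397, -0.1566, 0.0698]
orientation: [0.094, 0.996, 0.0, -0.0]
wrist_force: [-0.4, 0.2, 1.0]
gripper_width: 0.005
grip_force: 0.4
```

Request:
step_arm:
  increments:
    - [0.006,0,0,0]
    - [0.008,0,0,0]
    - [0.004,0,-0.01,0]
    - [0,0,-0.02,0]
    - [0,0,-0.03,0]
    - [0,0,-0.04,0]
    - [0,0,-0.04,0]
    - [0,0,-0.03,0]
    - [0,0,0,0]

```text
clock: 9.35
eef_pos: [0.5237, -0.1539, 0.245]
orientation: [0.094, 0.996, -0.001, 0.003]
wrist_force: [1.0, 0.4, 0.1]
gripper_width: 0.006
grip_force: 0.0
```

Request:
step_arm:
  increments:
    - [0,0.04,0,0]
    - [0,0.04,0,0]
    - [0,0.04,0,0]
    - [0,0.04,0,0]
    - [0,0.04,0,0]
    - [0,0.04,0,0]
    - [0,0.04,0,0]
    - [0,0.03,0,0]
    - [0,0,0,0]

```text
clock: 10.25
eef_pos: [0.5801, 0.1539, 0.2395]
orientation: [0.093, 0.996, 0.0, -0.0]
wrist_force: [0.4, 0.3, -1.0]
gripper_width: 0.007
grip_force: 0.0
```

```bash
python3 - <<'E'
from h import *
im=snap('side','s2'); c=im[100:340,220:460,::-1]; c=cv2.resize(c,(400,400),interpolation=cv2.INTER_CUBIC)
im=snap('top','t2'); d=im[80:290,230:440,::-1]; d=cv2.resize(d,(400,400),interpolation=cv2.INTER_CUBIC)
cv2.imwrite('pics/f.png',np.hstack([c,d]))
E
```

```text
(no output)
```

View pics/f.png

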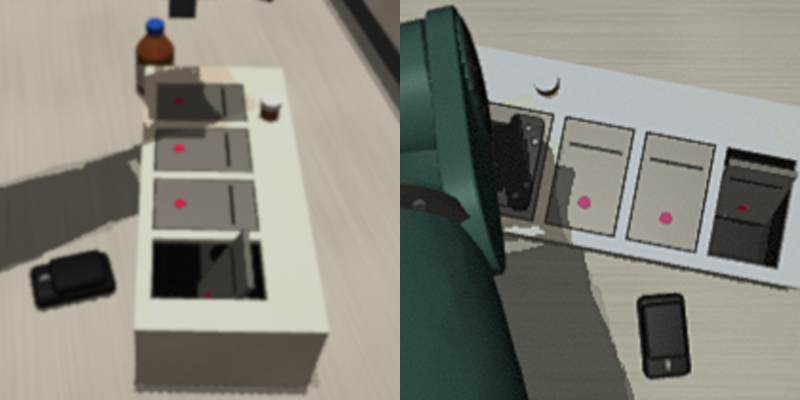

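The right part shows the bay 1 flap open, with its dot at top pixel (409.5,189) and side pixel (345,277). The jar, mouse and bottle are unmoved. I'll triangulate the dot to check the angle.

```bash
python3 - <<'E'
from h import *
ex=np.array([.982,-.188]); d0=np.array([.5206,-.1538]); 
for n,(u,v) in {'top':(409.5,189.2),'side':(344.8,277)}.items():
    for a in (45,50,55,60,65,68):
        t=np.radians(a); x=.062-.062*np.cos(t); P=np.r_[d0+ex*x,.125-.062*np.sin(t)]
        c=eyes.get_calibration(n)
        q,_=cv2.projectPoints(P[None],cv2.Rodrigues(np.array(c['R']))[0],np.array(c['t'],float).ravel(),np.array(c['mtx']),np.array([c['k1'],0,0,0.]))
        print(n,a,(q.ravel()-[u,v]).round(1))
E
```

```text
top 45 [-1.   6.3]
top 50 [-1.   4.6]
top 55 [-0.9  2.9]
top 60 [-0.8  1. ]
top 65 [-0.7 -1. ]
top 68 [-0.5 -2.2]
side 45 [-8.  -2.8]
side 50 [-6.  -1.7]
side 55 [-3.9 -0.7]
side 60 [-1.6  0.1]
side 65 [0.8 0.8]
side 68 [2.3 1.2]
```

Both views put the flap at about 63°, so I'm handing in.

```bash
python3 -c "
from bench import workorder
print(workorder.job_done())"
```

```text
the job is handed in; nothing more can be done
None
```

The unlatched flap was in bay 1: bays 4, 3 and 2 held firm when pressed, bay 1 gave way, and I pushed it open to about 63° (estimated from both cameras) and handed the job in at about 10 s, with no bystander touched.

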